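# Clamp a filter cassette in the screw press

## Task

Push the white filter cassette along its tray under the blue screw clamp until it is fully home against the end stop. Then turn the clamp's T-handle clockwise until the rising resistance shows that the cassette is firmly clamped, without overtightening it, and let go. Leave the other things on the bench where they are. Leave the other things on the bench where they are. Leave the other things on the bench where they are.

Things in the scene. Friction and masses are not known exactly. Their poses are not given: they have to be found in the camera images.
- press: Fixed blue portal clamp (two posts, cross beam) 136 mm along its x, 36 along y, beam top 110 mm above the worktop, opening 88 mm wide, 84 high. Origin on the worktop under the screw axis, z up. The cassette enters from the -y side and is pushed along the press's +y. Home against the stop, its centre is at press y = -25 mm, its outer end face at y = -105 mm.
- tray: Fixed aluminium plate 130 x 220 x 12 mm (x -65 to 65, y -145 to 75 mm), same origin and axes as press. Two guide rails 75 mm apart, tops 23 mm above the worktop, run from a flared mouth at y = -120 mm to +60 mm. The steel end stop has its face at y = +55 mm, its top 38 mm above the worktop.
- cassette: Loose filter cassette: white block with orange middle layer, 70 mm (x) x 160 (y, along the push) x 32 high, about 0.4 kg, lying on the tray (underside 12 mm above the worktop) between the rails with 2.5 mm play each side, drawn out 50 to 80 mm from home towards press -y. Origin at the centre of its underside, axes as the press.
- tbar_hub (a point): Point on the vertical screw axis at bar height, 134 mm above the worktop. The steel bar, 12 mm thick, level, passes through the hub (32 mm across, z 113 to 147 mm) and ends in black 20 mm balls centred 62 mm either side of the axis. A spindle 16 mm thick stands up to 163 mm. The handle turns at fixed height, 18 mm clear between bar and beam.
- tbar (a joint): T-handle angle, rad. At 0 the bar lies along the press's x; grows clockwise seen from above (tightening), range -0.9 to 12, starts within 0.6 of 0. Each rad lowers the clamp foot 3 mm. The foot is set to a different length each time: it meets the cassette at 1.2 to 5.5 rad, to be found by feel. The bar can be pushed round by one half; it need not be grasped.
- timer: Bystander: loose white kitchen-type timer 62 x 66 x 20 mm, origin at the centre of its underside. Leave alone.
- slide_box: Bystander: loose green slide box 33 x 85 x 24 mm, origin at the centre of its underside. Leave alone.
- beaker: Bystander: loose clear plastic beaker 55 mm across, 66 mm high, origin at the centre of its underside. Leave alone.
- screw_nut (a point): Point on the screw axis on top of the beam, 110 mm above the worktop. Torques: free turning takes about 0.22 N m; once the foot touches, it rises by about 0.27 N m per rad (90 N clamp force per rad, sprung foot). Firmly clamped: about 0.2 N m above free (65 N; at least 35 N); 0.4 above (130 N) is too much. Let go, the handle stays put up to about 70 N and springs back to that from more.

How it is judged:
By the outcome, as a careful person would: the job done as asked, in the order asked, and still so for the second after the job is handed in, with the robot touching nothing.
It also fails if it takes over 64 s, if anything falls off the work surface, if the arm or the gripper's body presses on something with over 40 N, if the wrist force passes 120 N, or if a joint passes its speed limit or range.

## Robot

A 7-joint arm with a two-finger parallel gripper is mounted at the origin on the work surface; the furniture and walls round the work are solid. World frame = base frame: x ahead of the robot, y to its left, z up, the work surface at z = 0. Lengths are in m, angles in rad, forces in N, time in s.
With the tool pointing down it reaches from about 0.4 to 0.925 m from the base axis. Payload 5.6 kg.
Tool frame: the origin (TCP) lies on the centre line of the jaws, within the pads' length; the fingertips stand 17 mm ahead of it and the grasp point (between the pads) lies 2 mm behind it; z points along the fingers, y is the line along which they close (so a half turn about z gives the same grasp; the last joint's range is limited). The gripper opens to 85 mm and grips with 20 to 120 N. Pads are 22 mm wide; open, the fingers measure 114 mm over their backs; the gripper's body (76 mm by 85 mm) begins 54 mm behind the grasp point. The pads swing forward as they close: fully open they stand 13 mm farther back than shut.
Start: joints at [-1.162, 0.468, -0.012, 1.603, 0.006, 1.071, -0.056], TCP at [0.284, 0.585, 0.248] pointing down, gripper open.
Joint ranges: [-2.53, 2.53], [-0.31, 2.02], [-1.57, 1.55], [0.28, 2.44], [-1.29, 4.43], [0.15, 1.84], [-2.92, 2.92]. Speed limits (rad/s): [2.57, 2.57, 3.14, 3.14, 3.14, 3.14, 3.14].

## Interface

Orientations are given as a unit quaternion [x, y, z, w].
In Python, from workcell import robot gives the robot as it stands.
- The arm moves only by the tool step_arm, never from a script. Its argument "plan" is a list of rows, each a list of 3 entries, a list of its own where there are three numbers: the shift along the world's x, y, z in m, then the turn, a rotation vector about the world's x, y, z in degrees, then the finger opening in m, from 0 to 0.0854. In form: [[[dx, dy, dz], [rx, ry, rz], jaw], ...]. A call has 1 to 10 rows; each row is the pose to reach, as a shift and turn from the pose commanded when the call began; what a row does not reach only later rows make up. A row lasts 1/8 s, in which the tool goes at most 62.5 mm and 10.7 degrees, less where a joint would pass 70% of its speed; a pose out of reach is approached as far as the arm can. A call with a gripper value outside its range is refused whole. The fingers move at their own pace and stop on an object; the grip force is fixed at half the most. Time passes only in rows, so rows that repeat a pose let the fingers close. It gives the time, the measured TCP pose, the force, the opening and the grip force at its end, in the units of the state.
- robot.state(): the state, without advancing time (a new reading comes with each control period).
- robot.get_image(name): name is "side" or "top"; returns (picture, depth): 480x640x3 uint8, red, green, blue; 480x640 float32, m along the optical axis (not along the pixel's ray), 0 where there is no reading.
- robot.calibration(name): a dict with "fx", "fy", "cx", "cy" (pixels), "camera_from_world" (4x4, takes a point from world to camera coordinates). Camera axes: x right, y up, looking along -z (the intrinsics and any distortion apply to the point x, -y, -z); pixel columns grow to the right and rows downward; lengths in m; the calibration is good to about 2 mm. A picture is of the moment at which its call begins. calibration takes no time and is no camera call.
- robot.job_done(): hands the job in; it is judged then, once.
The state is a dict: "t": time; "joint_positions": joint angles; "joint_velocities": joint speeds; "effort": joint torques, N m; "tcp_pos": TCP position; "tcp_rot": TCP orientation; "wrist_force": force on the tool from outside, world axes, zero at the start; "torque": the same for the moment, N m; "width": finger opening in m; "grip_force": force on a finger pad.
Only numpy, scipy, OpenCV 4.12 (cv2) and the standard library are available. Lean on these libraries where they do the work, as an engineer would, in place of code of your own. Each camera call takes 0.05 s, during which the arm holds its last target. There are 200 camera calls.

## Working session

There is one attempt and no reset: what is moved stays moved. The work goes in short steps, Python scripts to look and compute and a tool call to move; the robot and the scene stay as the last step left them, time stands still between calls to the robot, and variables do not carry over. Pictures are saved under pics/ and viewed, at most 10 in all, crops included, and the job is handed in when it is done.

Besides the shell and the picture viewer there is one more tool, called after ">>>" as name(argument=value, ...) on one line, values as JSON. step_arm: Moves the arm, as the interface text tells. Its arguments: {"type":"object","properties":{"plan":{"type":"array","items":{"type":"array"}}},"required":["plan"]}

```bash
mkdir -p pics; python3 - <<'E'
from workcell import robot
import cv2,numpy as np
for n in("top","side"):
    im,d=robot.get_image(n);cv2.imwrite(f"pics/{n}0.png",im[:,:,::-1]);np.save(f"pics/{n}0.npy",d)
    c=robot.calibration(n);print(n,c)
s=robot.state();print(s)
E
```

```text
top {'fx': 505.4321709693553, 'fy': 505.4321709693553, 'cx': 320.3684855942879, 'cy': 243.90916350573985, 'camera_from_world': array([[-0.00939922, -0.99995519,  0.00112975, -0.08289605],
       [ 0.99644794, -0.00927169,  0.08369911, -0.43987405],
       [-0.08368488,  0.00191244,  0.99649043, -0.90879402],
       [ 0.        ,  0.        ,  0.        ,  1.        ]])}
side {'fx': 607.6631990387934, 'fy': 607.6631990387934, 'cx': 327.95348231956706, 'cy': 239.55597667980587, 'camera_from_world': array([[ 0.86104027,  0.50848617,  0.00717442, -0.3100843 ],
       [-0.34475315,  0.57329718,  0.74328703,  0.10513292],
       [ 0.3738381 , -0.64247347,  0.66893417, -1.24375359],
       [ 0.        ,  0.        ,  0.        ,  1.        ]])}
{'t': 0.1, 'joint_positions': array([-1.16200198,  0.46832483, -0.01162941,  1.60352797,  0.00601105,
        1.07138605, -0.05628742]), 'joint_velocities': array([-0.00075175, -0.00174123,  0.00101691, -0.00213177,  0.00031765,
        0.00140792,  0.00192364]), 'effort': array([ 1.04418443e-03, -5.33519375e+01,  2.14805687e-02, -2.51965803e+01,
        1.15033030e-02,  4.29700973e-03, -1.29215913e-06]), 'tcp_pos': array([0.28361718, 0.58433677, 0.24741186]), 'tcp_rot': array([ 2.23991897e-01,  9.74590673e-01, -7.96080876e-04, -1.24719814e-04]), 'wrist_force': array([ 0.83248552, -0.40242963,  0.59807717]), 'torque': array([ 0.02780018, -0.03068145, -0.0242444 ]), 'grip_force': 0.0, 'width': 0.08538255750665115}
```

View pics/top0.png

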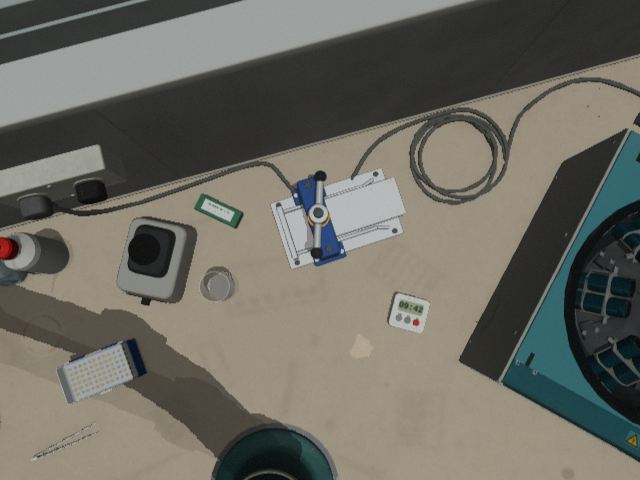

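View pics/side0.png

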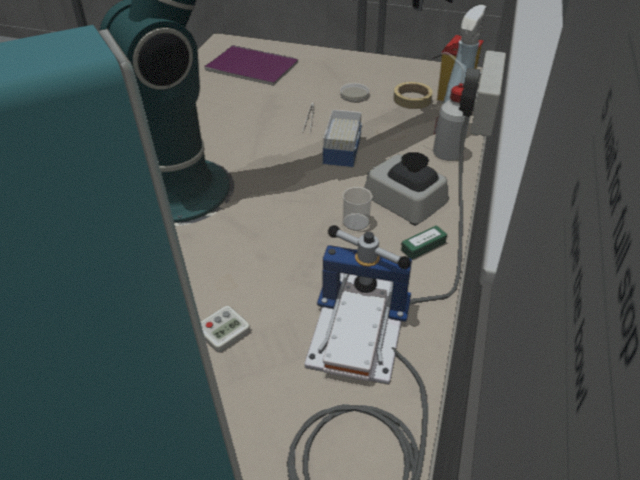

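The top view shows the clamp hub at about (318,213), the balls at (320,177) and (316,253), the cassette to the right with its end near (400,205), the timer at (409,312), the slide box at (219,210) and the beaker at (217,286). The side view shows the cassette drawn out towards the camera, with its orange end face near (347,368).

```bash
cat > h.py <<'E'
import numpy as np,cv2
from workcell import robot
def ray(n,uv,z):
    c=robot.calibration(n);T=c["camera_from_world"];R,t=T[:3,:3],T[:3,3]
    uv=np.atleast_2d(np.float64(uv))
    d=np.c_[(uv[:,0]-c["cx"])/c["fx"],-(uv[:,1]-c["cy"])/c["fy"],-np.ones(len(uv))]@R
    o=-R.T@t
    return o+d*((z-o[2])/d[:,2])[:,None]
def cloud(n,d):
    c=robot.calibration(n);T=c["camera_from_world"]
    v,u=np.mgrid[:480,:640];p=np.stack([(u-c["cx"])/c["fx"]*d,-(v-c["cy"])/c["fy"]*d,-d],-1)
    return (p-T[:3,3])@T[:3,:3]
def press_to_world(p,o,yaw):
    c,s=np.cos(yaw),np.sin(yaw);return np.array(o)+np.array([[c,-s],[s,c]])@np.array(p)
E
python3 - <<'E'
from h import *
im=cv2.imread("pics/top0.png");P=cloud("top",np.load("pics/top0.npy"));hsv=cv2.cvtColor(im,cv2.COLOR_BGR2HSV)
roi=np.zeros((480,640),bool);roi[160:280,260:415]=1
def big(m):
    n,l,s,c=cv2.connectedComponentsWithStats(m.astype(np.uint8));i=1+s[1:,4].argmax();return l==i
def rect(m,z,name):
    v,u=np.nonzero(m);w=ray("top",np.c_[u,v],z)[:,:2]
    r=cv2.minAreaRect((w*1000).astype(np.float32));print(name,len(u),r, "z med",np.median(P[m][:,2]))
    return r
blue=(hsv[...,0]>100)&(hsv[...,0]<130)&(hsv[...,1]>110)&roi
rect(blue&(abs(P[...,2]-.11)<.008),.11,"beam")
Z=P[...,2]
cas=big(roi&(abs(Z-.044)<.006)&(hsv[...,1]<60));rect(cas,.044,"cassette")
tray=roi&(Z>.006)&(Z<.2);rect(big(tray&(Z<.03)),.012,"tray")
v,u=np.nonzero(tray);a=cv2.minAreaRect(np.float32(1000*ray("top",np.c_[u,v],.012)[:,:2]));print("all",a)
blk=roi&(hsv[...,2]<60)&(Z>.115)
n,l,s,c=cv2.connectedComponentsWithStats(blk.astype(np.uint8))
for i in range(1,n):
    if s[i,4]>20: print("ball",s[i],c[i],ray("top",c[i],.134),np.median(Z[l==i]))
print("timer/box/beaker/hub",ray("top",[[409,312],[219,210],[217,286]],.02),ray("top",[[318,213]],.163))
# side balls
print(ray("side",[[333,231],[404,262]],.134))
E
```

```text
beam 847 ((476.956787109375, -83.4878921508789), (133.92623901367188, 34.655609130859375), 18.475852966308594) z med 0.10983431232564528
cassette 2838 ((505.4374694824219, -167.65301513671875), (69.9983901977539, 132.44003295898438), 17.58321189880371) z med 0.04398212451743863
tray 3262 ((466.915283203125, -82.02862548828125), (294.8126220703125, 169.22384643554688), 67.99459075927734) z med 0.012452535316186302
all ((496.18194580078125, -119.79351806640625), (200.9644317626953, 288.5510559082031), 0.060852013528347015)
ball [314 171  12  10  94] [319.71276596 175.69148936] [[ 0.5405383  -0.08676451  0.134     ]] 0.14134222553606118
ball [311 248  12  11 104] [316.35576923 252.5       ] [[ 0.41561993 -0.08022245  0.134     ]] 0.14150866766957754
timer/box/beaker/hub [[ 0.3136839  -0.24638811  0.02      ]
 [ 0.50335335  0.09907884  0.02      ]
 [ 0.36389377  0.10168509  0.02      ]] [[ 0.47523003 -0.08349781  0.163     ]]
[[ 0.41716711 -0.08304714  0.134     ]
 [ 0.54159828 -0.08904909  0.134     ]]
```

```bash
python3 - <<'E'
import cv2
a=cv2.imread("pics/top0.png")[155:280,255:420];cv2.imwrite("pics/c1.png",cv2.resize(a,None,fx=4.5,fy=4.5,interpolation=2))
E
```

```text
(no output)
```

View pics/c1.png

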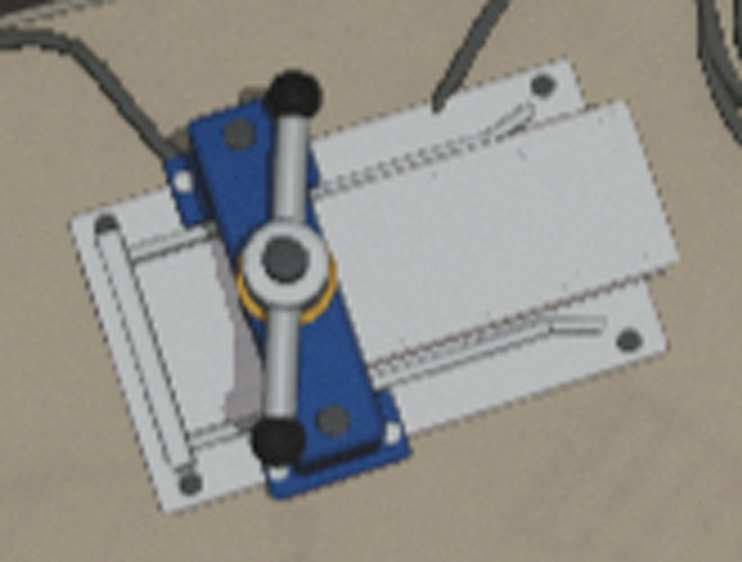

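The crop shows the bar about 20° clockwise of the press x axis and the cassette end about 50 mm outside home. Everything agrees: the press is at (0.477, -0.0835), yaw about 18°, tbar about 0.37, and the cassette end face is at press y of about -155 mm. I'll check the heights around the path, then move.

```bash
python3 - <<'E'
from h import *
P=cloud("top",np.load("pics/top0.npy"))
for x0 in np.arange(.3,.75,.05):
    print(round(x0,2),[int(1000*np.max(P[...,2][m])) if (m:=(P[...,0]>x0)&(P[...,0]<x0+.05)&(P[...,1]>y)&(P[...,1]<y+.1)).any() else None for y in np.arange(-.4,.5,.1)])
E
```

```text
0.3 [222, 23, 5, 5, 68, 68, 62, 5, 4]
0.35 [5, 5, 4, 942, 69, 86, 88, 111, 118]
0.4 [5, 15, 115, 146, 5, 108, 108, 161, 163]
0.45 [5, 48, 114, 161, 28, 104, 277, 280, 139]
0.5 [36, 48, 48, 147, 27, 28, 404, 341, 125]
0.55 [29, 47, 42, 13, 404, 405, 405, None, None]
0.6 [28, 35, 404, 405, 405, 492, 493, None, None]
0.65 [375, 404, 405, 405, 448, 456, None, None, None]
0.7 [365, None, None, None, None, None, None, None, None]
```

>>> step_arm(plan=[[[0.012,-0.042,0],[0,0,-5],0],[[0.025,-0.084,0],[0,0,-10],0],[[0.037,-0.126,0],[0,0,-15],0],[[0.05,-0.168,0],[0,0,-20],0],[[0.062,-0.21,0],[0,0,-25],0],[[0.075,-0.252,0],[0,0,-30],0],[[0.087,-0.294,0],[0,0,-35],0],[[0.1,-0.336,0],[0,0,-40],0],[[0.112,-0.378,0],[0,0,-43],0],[[0.125,-0.42,0],[0,0,-46],0]])

```text
t: 1.35
tcp_pos: [0.4088, 0.1633, 0.2482]
tcp_rot: [0.588, 0.809, -0.0, -0.0]
wrist_force: [0.5, 0.5, 0.1]
width: 0.0001
grip_force: 0.0
```

>>> step_arm(plan=[[[0.0155,-0.052,0],[0,0,0],0],[[0.031,-0.104,0],[0,0,0],0],[[0.047,-0.156,0],[0,0,0],0],[[0.0625,-0.208,0],[0,0,0],0],[[0.078,-0.26,0],[0,0,0],0],[[0.094,-0.312,0],[0,0,0],0],[[0.11,-0.364,0],[0,0,0],0],[[0.125,-0.417,-0.02],[0,0,0],0],[[0.125,-0.417,-0.07],[0,0,0],0],[[0.125,-0.417,-0.12],[0,0,0],0]])

```text
t: 2.6
tcp_pos: [0.5337, -0.253, 0.1267]
tcp_rot: [0.588, 0.809, -0.0, 0.0]
wrist_force: [0.4, -0.3, -0.4]
width: 0.0002
grip_force: 0.0
```

>>> step_arm(plan=[[[0,0,-0.04],[0,0,0],0],[[0,0,-0.07],[0,0,0],0],[[0,0,-0.089],[0,0,0],0],[[0,0,-0.089],[0,0,0],0]])

```text
t: 3.1
tcp_pos: [0.533, -0.252, 0.0382]
tcp_rot: [0.587, 0.81, -0.0, -0.001]
wrist_force: [1.2, 0.0, 1.9]
width: -0.0003
grip_force: 0.0
```

>>> step_arm(plan=[[[-0.0025,0.0076,0],[0,0,0],0],[[-0.005,0.015,0],[0,0,0],0],[[-0.007,0.021,0],[0,0,0],0],[[-0.009,0.0275,0],[0,0,0],0],[[-0.011,0.034,0],[0,0,0],0],[[-0.013,0.04,0],[0,0,0],0],[[-0.0148,0.0456,0],[0,0,0],0],[[-0.017,0.0523,0],[0,0,0],0]])

```text
t: 4.1
tcp_pos: [0.5167, -0.1997, 0.0393]
tcp_rot: [0.587, 0.81, -0.0, 0.0]
wrist_force: [0.3, -2.8, 1.5]
width: -0.0003
grip_force: 1.1
```

>>> step_arm(plan=[[[-0.0006,0.0019,0],[0,0,0],0],[[-0.0009,0.0028,0],[0,0,0],0]])

```text
t: 4.35
tcp_pos: [0.5157, -0.1968, 0.0391]
tcp_rot: [0.587, 0.81, -0.0, -0.0]
wrist_force: [0.3, -1.2, 0.4]
width: -0.0
grip_force: 0.7
```

>>> step_arm(plan=[[[-0.0006,0.0019,0],[0,0,0],0],[[-0.0012,0.0038,0],[0,0,0],0],[[-0.0012,0.0038,0],[0,0,0],0]])

```text
t: 4.72
tcp_pos: [0.5146, -0.1942, 0.0393]
tcp_rot: [0.587, 0.809, -0.0, 0.001]
wrist_force: [0.3, -4.4, -0.6]
width: -0.0001
grip_force: 2.2
```

>>> step_arm(plan=[[[-0.0006,0.0019,0],[0,0,0],0],[[-0.0006,0.0019,0],[0,0,0],0]])

```text
t: 4.97
tcp_pos: [0.5145, -0.1941, 0.0397]
tcp_rot: [0.588, 0.809, -0.001, 0.002]
wrist_force: [1.2, -8.3, -1.0]
width: 0.0
grip_force: 4.1
```

>>> step_arm(plan=[[[-0.0008,0.0024,0],[0,0,0],0],[[-0.0008,0.0024,0],[0,0,0],0]])

```text
t: 5.22
tcp_pos: [0.5144, -0.1941, 0.0402]
tcp_rot: [0.588, 0.809, -0.002, 0.004]
wrist_force: [1.4, -12.3, -1.1]
width: 0.0001
grip_force: 6.4
```

>>> step_arm(plan=[[[0.003,-0.01,0],[0,0,0],0],[[0.006,-0.02,0.02],[0,0,0],0],[[0.006,-0.02,0.07],[0,0,0],0],[[0.006,-0.02,0.12],[0,0,0],0],[[0.006,-0.02,0.17],[0,0,10],0],[[0.006,-0.02,0.2],[0,0,20],0],[[-0.01,0.01,0.2],[0,0,30],0],[[-0.03,0.03,0.2],[0,0,40],0],[[-0.055,0.055,0.2],[0,0,50],0],[[-0.077,0.079,0.2],[0,0,60],0]])

```text
t: 6.48
tcp_pos: [0.4348, -0.1083, 0.2391]
tcp_rot: [0.1, 0.995, 0.001, -0.001]
wrist_force: [0.1, -0.6, 0.6]
width: -0.0002
grip_force: 0.0
```

```bash
python3 - <<'E'
from h import *
s=robot.state();print(s["t"],s["tcp_pos"],s["tcp_rot"],s["joint_positions"],s["wrist_force"])
im,d=robot.get_image("top");cv2.imwrite("pics/top1.png",im[:,:,::-1])
im,d2=robot.get_image("side");cv2.imwrite("pics/side1.png",cv2.resize(im[190:410,280:460,::-1],None,fx=2.7,fy=2.7,interpolation=2))
P=cloud("top",d)
import sys
hsv=cv2.cvtColor(im,cv2.COLOR_RGB2HSV)
E
```

```text
6.475 [ 0.4348288  -0.10829076  0.23910591] [ 1.00124827e-01  9.94974235e-01  5.62137616e-04 -9.87049470e-04] [-0.18632957  0.12993557  0.38925091  2.10462948 -0.06301831  0.91968726
  1.60849707] [ 0.05572546 -0.55864346  0.60251382]
```

View pics/side1.png

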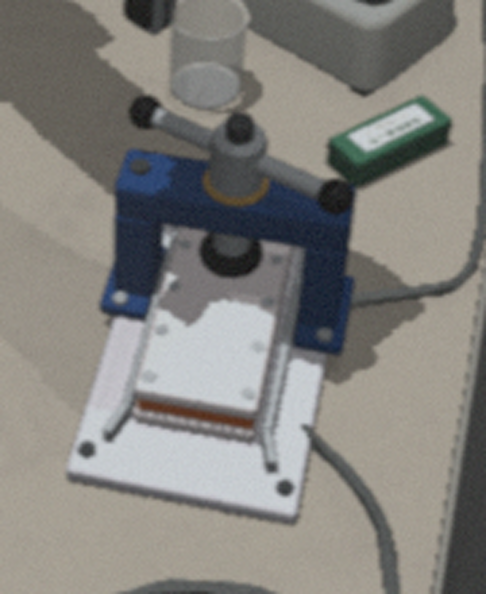

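The side crop shows the cassette's outer face at the rail mouths, fully under the clamp, and the handle still at its old angle. So the cassette is home; next I bring the closed fingers down beside the bar.

>>> step_arm(plan=[[[0.002,-0.002,-0.03],[0,0,9],0],[[0.002,-0.002,-0.06],[0,0,9],0],[[0.002,-0.002,-0.09],[0,0,9],0],[[0.002,-0.002,-0.104],[0,0,9],0],[[0.002,-0.002,-0.104],[0,0,9],0]])

```text
t: 7.2
tcp_pos: [0.438, -0.112, 0.1347]
tcp_rot: [0.026, 1.0, 0.0, -0.001]
wrist_force: [1.1, 0.1, -0.3]
width: 0.0005
grip_force: 0.0
```

```bash
cat >> h.py <<'E'
AX=np.array([.477,-.0835])
def info():
    s=robot.state();q=s["tcp_rot"];yaw=np.degrees(np.arctan2(q[1]**2-q[0]**2,2*q[0]*q[1]))
    r=s["tcp_pos"][:2]-AX
    F=s["wrist_force"][:2];u=np.array([np.cos(np.radians(yaw)),np.sin(np.radians(yaw))]) # tool y
    pc=r+.0145*u
    print("t %.2f tcp"%s["t"],s["tcp_pos"].round(4),"yaw %.1f"%yaw,"r_along %.1f off %.1f mm"%(1000*(r@[u[1],-u[0]]),1000*(r@u)),"F",s["wrist_force"].round(1),"Mcw %.3f"%(pc[0]*F[1]-pc[1]*F[0]),"j7 %.2f"%s["joint_positions"][6])
def arc(step_deg,n,com=None):
    "rows: rotate about AX clockwise from the measured pose"
    p=robot.state()["tcp_pos"][:2]-AX
    for k in range(1,n+1):
        a=-np.radians(step_deg*k);R=np.array([[np.cos(a),-np.sin(a)],[np.sin(a),np.cos(a)]])
        d=R@p-p;print([[round(float(d[0]),4),round(float(d[1]),4),0],[0,0,-step_deg*k],0],end=", ")
    print()
E
python3 -c "
from h import *
info()"
```

```text
t 7.20 tcp [ 0.438  -0.112   0.1347] yaw 87.1 r_along -37.5 off -30.5 mm F [ 1.1  0.1 -0.3] Mcw 0.011 j7 1.86
```

>>> step_arm(plan=[[[0.0003,0.005,0],[0,0,0],0],[[0.0005,0.01,0],[0,0,0],0],[[0.0005,0.0115,0],[0,0,0],0]])

```text
t: 7.58
tcp_pos: [0.4395, -0.101, 0.1361]
tcp_rot: [0.025, 1.0, -0.0, 0.001]
wrist_force: [-0.9, -4.8, 1.7]
width: 0.0001
grip_force: 2.7
```

```bash
python3 -c "
from h import *
info();arc(8,6)"
```

```text
t 7.58 tcp [ 0.4395 -0.101   0.1361] yaw 87.1 r_along -36.5 off -19.3 mm F [-0.9 -4.8  1.7] Mcw 0.175 j7 1.84
[[-0.0021, 0.0054, 0], [0, 0, -8], 0], [[-0.0034, 0.011, 0], [0, 0, -16], 0], [[-0.0039, 0.0167, 0], [0, 0, -24], 0], [[-0.0036, 0.0225, 0], [0, 0, -32], 0], [[-0.0025, 0.0282, 0], [0, 0, -40], 0], [[-0.0006, 0.0336, 0], [0, 0, -48], 0],
```

>>> step_arm(plan=[[[-0.002,0.0055,0],[0,0,-8],0],[[-0.0034,0.011,0],[0,0,-16],0],[[-0.004,0.017,0],[0,0,-24],0],[[-0.0036,0.0225,0],[0,0,-32],0],[[-0.0025,0.028,0],[0,0,-40],0],[[-0.0006,0.0336,0],[0,0,-48],0]])

```text
t: 8.32
tcp_pos: [0.4379, -0.0677, 0.1357]
tcp_rot: [0.432, 0.902, -0.0, 0.0]
wrist_force: [-2.3, -4.8, 2.1]
width: -0.0002
grip_force: 2.2
```

```bash
python3 -c "
from h import *
info();arc(8,3)"
```

```text
t 8.32 tcp [ 0.4379 -0.0677  0.1357] yaw 38.8 r_along -36.8 off -20.6 mm F [-2.3 -4.8  2.1] Mcw 0.190 j7 1.01
[[0.0026, 0.0053, 0], [0, 0, -8], 0], [[0.0059, 0.0102, 0], [0, 0, -16], 0], [[0.0098, 0.0145, 0], [0, 0, -24], 0],
```

```bash
python3 -c "
from h import *
p=robot.state()['tcp_pos'][:2]-AX
def R(a):
    a=-np.radians(a);return np.array([[np.cos(a),-np.sin(a)],[np.sin(a),np.cos(a)]])
for s in range(0,216,24):
    b=R(s)@p;print(s,[(R(k)@b-b).round(4).tolist() for k in(8,16,24)])"
```

```text
0 [[0.0026, 0.0053], [0.0059, 0.0102], [0.0098, 0.0145]]
24 [[0.0045, 0.0038], [0.0095, 0.0069], [0.0149, 0.0093]]
48 [[0.0057, 0.0016], [0.0115, 0.0024], [0.0174, 0.0025]]
72 [[0.0058, -0.0008], [0.0115, -0.0024], [0.0169, -0.0048]]
96 [[0.005, -0.0031], [0.0095, -0.0069], [0.0134, -0.0113]]
120 [[0.0033, -0.0049], [0.0059, -0.0102], [0.0077, -0.0158]]
144 [[0.001, -0.0058], [0.0012, -0.0117], [0.0006, -0.0175]]
168 [[-0.0014, -0.0057], [-0.0036, -0.0112], [-0.0066, -0.0163]]
192 [[-0.0036, -0.0046], [-0.0079, -0.0087], [-0.0126, -0.0122]]
```

>>> step_arm(plan=[[[0.0026,0.0053,0],[0,0,-8],0],[[0.006,0.0102,0],[0,0,-16],0],[[0.0098,0.0145,0],[0,0,-24],0]])

```text
t: 8.7
tcp_pos: [0.447, -0.0528, 0.1354]
tcp_rot: [0.61, 0.792, -0.001, -0.001]
wrist_force: [-3.9, -2.9, 3.6]
width: -0.0003
grip_force: 2.2
```

>>> step_arm(plan=[[[0.0045,0.0038,0],[0,0,-8],0],[[0.0095,0.0069,0],[0,0,-16],0],[[0.0149,0.0093,0],[0,0,-24],0]])

```text
t: 9.07
tcp_pos: [0.4614, -0.0428, 0.1352]
tcp_rot: [0.761, 0.648, -0.001, -0.002]
wrist_force: [-4.1, -1.0, 2.3]
width: -0.0
grip_force: 2.2
```

```bash
python3 -c "
from h import *
info()"
```

```text
t 9.07 tcp [ 0.4614 -0.0428  0.1352] yaw -9.2 r_along -37.7 off -21.9 mm F [-4.1 -1.   2.3] Mcw 0.160 j7 0.24
```

>>> step_arm(plan=[[[0.0057,0.0016,0],[0,0,-8],0],[[0.0115,0.0024,0],[0,0,-16],0],[[0.0174,0.0025,0],[0,0,-24],0]])

```text
t: 9.45
tcp_pos: [0.4789, -0.0394, 0.1351]
tcp_rot: [0.879, 0.476, -0.001, -0.002]
wrist_force: [-4.5, 1.0, 2.7]
width: 0.0001
grip_force: 2.2
```

```bash
python3 -c "
from h import *
info()"
```

```text
t 9.45 tcp [ 0.4789 -0.0394  0.1351] yaw -33.1 r_along -38.0 off -22.5 mm F [-4.5  1.   2.7] Mcw 0.178 j7 -0.10
```

>>> step_arm(plan=[[[0.0058,-0.0008,0],[0,0,-8],0],[[0.0115,-0.0024,0],[0,0,-16],0],[[0.0169,-0.0048,0],[0,0,-24],0]])

```text
t: 9.82
tcp_pos: [0.4963, -0.0431, 0.1352]
tcp_rot: [0.959, 0.284, -0.001, -0.002]
wrist_force: [-3.1, 4.7, 3.0]
width: 0.0001
grip_force: 2.9
```

```bash
python3 -c "
from h import *
info()"
```

```text
t 9.82 tcp [ 0.4963 -0.0431  0.1352] yaw -57.1 r_along -38.1 off -23.5 mm F [-3.1  4.7  3. ] Mcw 0.215 j7 -0.43
```

>>> step_arm(plan=[[[0.005,-0.0031,0],[0,0,-8],0],[[0.0095,-0.0069,0],[0,0,-16],0]])

```text
t: 10.07
tcp_pos: [0.5063, -0.049, 0.1352]
tcp_rot: [0.989, 0.148, -0.001, -0.003]
wrist_force: [-2.3, 6.7, 2.7]
width: -0.0001
grip_force: 3.7
```

```bash
python3 -c "
from h import *
info()"
```

```text
t 10.07 tcp [ 0.5063 -0.049   0.1352] yaw -73.0 r_along -38.1 off -24.5 mm F [-2.3  6.7  2.7] Mcw 0.271 j7 -0.64
```

```bash
python3 -c "
from h import *
arc(6,3)"
```

```text
[[0.0034, -0.0032, 0], [0, 0, -6], 0], [[0.0065, -0.0068, 0], [0, 0, -12], 0], [[0.0092, -0.0107, 0], [0, 0, -18], 0],
```

>>> step_arm(plan=[[[0.0027,-0.003,0],[0,0,-6],0],[[0.0042,-0.005,0],[0,0,-10],0],[[0.0042,-0.005,0],[0,0,-10],0]])

```text
t: 10.45
tcp_pos: [0.5113, -0.0535, 0.1353]
tcp_rot: [0.998, 0.063, -0.0, -0.003]
wrist_force: [0.4, 6.7, 2.0]
width: -0.0001
grip_force: 3.6
```

```bash
python3 -c "
from h import *
info();arc(5,3)
im,d=robot.get_image('top');cv2.imwrite('pics/top2.png',cv2.resize(im[120:300,230:430,::-1],None,fx=3,fy=3,interpolation=2));info()"
```

```text
t 10.45 tcp [ 0.5113 -0.0535  0.1353] yaw -82.7 r_along -37.9 off -25.4 mm F [0.4 6.7 2. ] Mcw 0.237 j7 -0.77
[[0.0025, -0.0031, 0], [0, 0, -5], 0], [[0.0047, -0.0064, 0], [0, 0, -10], 0], [[0.0066, -0.0099, 0], [0, 0, -15], 0], 
t 10.50 tcp [ 0.5113 -0.0535  0.1353] yaw -82.7 r_along -37.9 off -25.4 mm F [0.2 7.1 1.7] Mcw 0.254 j7 -0.77
```

View pics/top2.png

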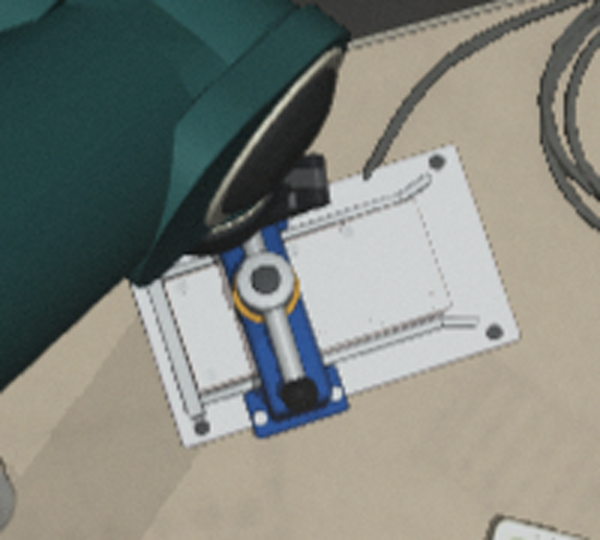

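The crop shows the hub at (265,280) and the free ball at (298,392), so the bar is almost parallel to the beam (tbar about 3.1). It lags the tool by about 11°, so contact is at the outer finger corner, on a lever of about 49 mm. I'll measure both the angle and the corner-lever moment.

>>> step_arm(plan=[[[0.0025,-0.0031,0],[0,0,-5],0],[[0.0047,-0.0064,0],[0,0,-10],0],[[0.0047,-0.0064,0],[0,0,-10],0]])

```text
t: 10.88
tcp_pos: [0.5162, -0.0596, 0.1352]
tcp_rot: [1.0, -0.024, -0.0, -0.003]
wrist_force: [-0.7, 7.8, 2.2]
width: -0.0001
grip_force: 4.0
```

```bash
cat >> h.py <<'E'
def bar():
    im,d=robot.get_image("top");P=cloud("top",d);Z=P[...,2]
    hsv=cv2.cvtColor(im,cv2.COLOR_RGB2HSV)
    m=(hsv[...,2]<60)&(Z>.118)&(Z<.15)&(np.hypot(P[...,0]-AX[0],P[...,1]-AX[1])>.05)&(np.hypot(P[...,0]-AX[0],P[...,1]-AX[1])<.075)
    n,l,s,c=cv2.connectedComponentsWithStats(m.astype(np.uint8))
    for i in range(1,n):
        if s[i,4]>30:
            w=ray("top",c[i],.134)[0,:2]-AX;b=np.degrees(np.arctan2(w[1],w[0]))
            t=np.radians(18-b)%np.pi+np.pi*0
            print("ball n%d r %.1f dir %.1f tbar mod pi %.2f"%(s[i,4],1000*np.hypot(*w),b,t))
    s=robot.state();q=s["tcp_rot"];yaw=np.arctan2(q[1]**2-q[0]**2,2*q[0]*q[1]);u=np.array([np.cos(yaw),np.sin(yaw)]);v=np.array([-u[1],u[0]])
    r=s["tcp_pos"][:2]-AX;F=s["wrist_force"][:2]
    for k in(0,11):
        v2=v*np.sign(v@r);pc=r+.0145*u+v2*k*1e-3;print("lever",k,"M %.3f"%(pc[0]*F[1]-pc[1]*F[0]),"pc r %.1f"%(1000*np.hypot(*pc)))
E
python3 -c "
from h import *
info();bar();arc(4,3)"
```

```text
t 10.88 tcp [ 0.5162 -0.0596  0.1352] yaw -92.7 r_along -38.0 off -25.7 mm F [-0.7  7.8  2.2] Mcw 0.307 j7 -0.90
ball n107 r 61.5 dir -173.2 tbar mod pi 0.20
lever 0 M 0.300 pc r 39.6
lever 11 M 0.386 pc r 50.2
[[0.0016, -0.0028, 0], [0, 0, -4], 0], [[0.0029, -0.0057, 0], [0, 0, -8], 0], [[0.0041, -0.0087, 0], [0, 0, -12], 0],
```

>>> step_arm(plan=[[[0.0013,-0.0022,0],[0,0,-3],0],[[0.0023,-0.0043,0],[0,0,-6],0],[[0.0023,-0.0043,0],[0,0,-6],0],[[0.0023,-0.0043,0],[0,0,-6],0]])

```text
t: 11.42
tcp_pos: [0.5185, -0.0636, 0.1353]
tcp_rot: [0.997, -0.076, -0.001, -0.003]
wrist_force: [0.8, 8.7, 2.6]
width: -0.0
grip_force: 4.4
```

```bash
python3 -c "
from h import *
info();bar();bar()"
```

```text
t 11.43 tcp [ 0.5185 -0.0636  0.1353] yaw -98.7 r_along -38.0 off -26.0 mm F [0.8 8.7 2.6] Mcw 0.338 j7 -0.98
ball n101 r 61.7 dir -179.1 tbar mod pi 0.30
lever 0 M 0.353 pc r 39.7
lever 11 M 0.455 pc r 50.3
ball n103 r 61.6 dir -179.2 tbar mod pi 0.30
lever 0 M 0.353 pc r 39.7
lever 11 M 0.453 pc r 50.3
```

>>> step_arm(plan=[[[0.0005,0.004,0],[0,0,0],0],[[0.001,0.01,0],[0,0,0],0],[[0.001,0.015,0],[0,0,0],0],[[0.001,0.015,0.04],[0,0,0],0],[[0.001,0.015,0.09],[0,0,0],0],[[0,0.015,0.12],[0,0,0],0],[[-0.03,0.06,0.12],[0,0,0],0],[[-0.06,0.11,0.12],[0,0,0],0],[[-0.09,0.16,0.12],[0,0,0],0],[[-0.11,0.21,0.12],[0,0,0],0]])

```text
t: 12.78
tcp_pos: [0.4064, 0.1433, 0.2549]
tcp_rot: [0.997, -0.078, -0.0, 0.0]
wrist_force: [1.9, 1.1, 0.8]
width: -0.0001
grip_force: 0.0
```

```bash
python3 -c "
from h import *
info();bar()
im,d=robot.get_image('top');cv2.imwrite('pics/top3.png',im[:,:,::-1])
im,d=robot.get_image('side');cv2.imwrite('pics/side3.png',im[:,:,::-1])
P=cloud('top',robot.get_image('top')[1])"
```

```text
t 12.78 tcp [0.4064 0.1433 0.2549] yaw -98.9 r_along 105.0 off -213.1 mm F [1.9 1.1 0.8] Mcw -0.489 j7 -1.71
ball n92 r 63.6 dir 1.1 tbar mod pi 0.30
ball n106 r 61.6 dir -179.0 tbar mod pi 0.30
lever 0 M -0.237 pc r 232.4
lever 11 M -0.276 pc r 237.6
```

View pics/side3.png

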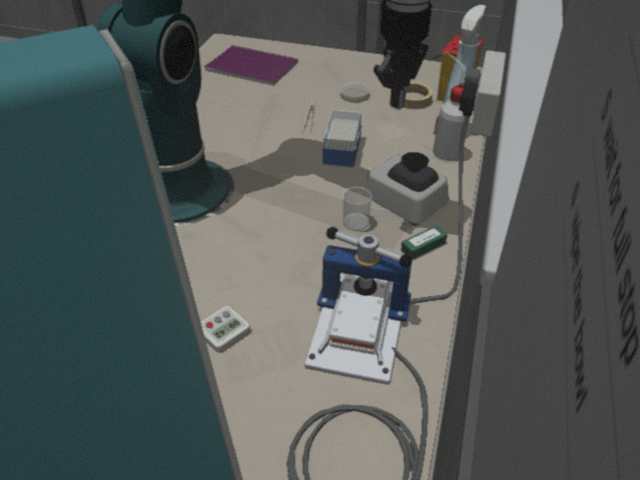

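View pics/top3.png

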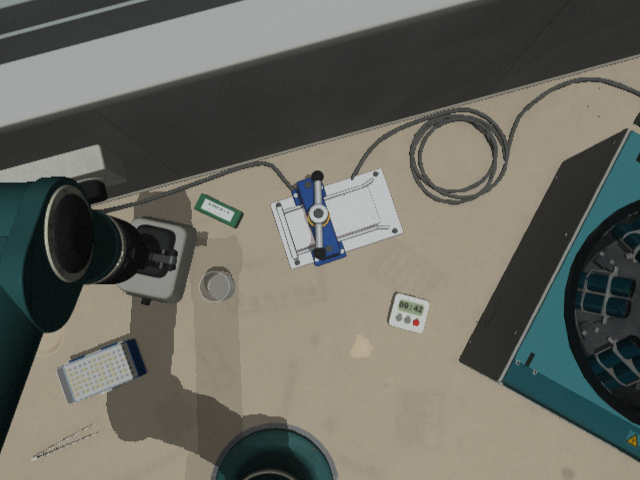

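The handle holds at tbar of about 3.44 with the cassette home under the foot. The slide box (219,210), beaker (217,286) and timer (409,312) have not moved, and the gripper is clear.

```bash
python3 -c "
from workcell import robot
print(robot.job_done())"
```

```text
the job is handed in; nothing more can be done
None
```

The cassette was pushed home against the end stop and the T-handle tightened to about 0.2 N m above free turning (an estimated 60–65 N clamp force). The handle stayed put when let go, the other things were not moved, and the job was handed in at about 13 s.

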